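# Pull the screen's tilted pane shut with the hook pole

### The arm

A 6-joint arm with a two-finger parallel gripper is mounted at the origin on the work surface; the furniture and walls round the work are solid. World frame = base frame: x ahead of the robot, y to its left, z up, the work surface at z = 0. Lengths are in m, angles in rad, forces in N, time in s.
With the tool pointing down it reaches from about 0.35 to 0.975 m from the base axis. Payload 4.9 kg.
Tool frame: the origin (TCP) lies midway between the tips of the shut fingers; the grasp point (between the pads) lies 19 mm behind it; z points along the fingers, y is the direction in which the jaws open and shut (so a half turn about z gives the same grasp; the last joint's range is limited). The gripper opens to 85 mm and grips with 20 to 120 N. Pads are 22 mm wide; open, the fingers measure 114 mm over their backs; the gripper's body (76 mm by 85 mm) begins 54 mm behind the grasp point. The pads swing forward as they close: fully open they stand 13 mm farther back than shut.
Start: joints at [-1.235, 0.053, 1.613, -0, 1.476, -0.119], TCP at [0.275, -0.561, 0.231] pointing down, gripper open.
Joint ranges: [-3.01, 3.01], [-1.01, 2.22], [0.06, 2.58], [-1.02, 4.17], [0.09, 2.62], [-3.14, 3.14]. Speed limits (rad/s): [2.57, 2.57, 3.14, 3.14, 3.14, 3.14].

### API

Orientations are given as a rotation vector (axis times angle).
In Python, from station import ctrl gives the robot as it stands.
- The arm moves only by the tool jog_arm, never from a script. Its argument "steps" is a list of rows, each an object of numbers: "dx", "dy", "dz": the shift along the world's x, y, z in units of 60 mm (1.0 is 60 mm); "twist": the turn about the world's z in units of 10 degrees (1.0 is 10 degrees). A call has 1 to 5 rows; each row is the pose to reach, as a shift and turn from the pose measured when the call began; what a row does not reach only later rows make up. A row lasts 1/8 s, in which the tool goes at most 62.5 mm and 10.7 degrees, less where a joint would pass 70% of its speed; a pose out of reach is approached as far as the arm can. A call with a gripper value outside its range is refused whole. "gripper" is the closure in counts, from 0 (fully open) to 255 (shut), set as the call begins (left out, the last holds). The fingers move at their own pace and stop on an object; "newtons" is the grip in N (left out, the last holds). Time passes only in rows, so rows that repeat a pose let the fingers close. It gives the time, the measured TCP pose, the force and the opening at its end, in the units of the state.
- ctrl.get_obs(): the state, without advancing time (a new reading comes with each control period).
- ctrl.get_image(name): name is "scene" or "top"; returns a dict with "frame" (480x640x3 uint8, red, green, blue), "range_z" (480x640 float32, m along the optical axis (not along the pixel's ray), 0 where there is no reading), "fx", "fy", "cx", "cy" (pixels), "extrinsics" (4x4, takes a point from camera to world coordinates). Camera axes: x right, y down, z forward; pixel columns grow to the right and rows downward; lengths in m; the calibration is good to about 2 mm. A picture is of the moment at which its call begins.
- ctrl.finish_job(): hands the job in, once; it reports no verdict.
The state is a dict: "t": time; "q": joint angles; "dq": joint speeds; "effort": joint torques, N m; "tool_pos": TCP position; "tool_rot": TCP orientation; "contact_force": force on the tool from outside, world axes, zero at the start; "wrist_torque": the same for the moment, N m; "opening": finger opening in m.
Only numpy, scipy, OpenCV 4.12 (cv2) and the standard library are available. Lean on these libraries where they do the work, as an engineer would, in place of code of your own. Each camera call takes 0.05 s, during which the arm holds its last target.

### The job

The blue upper pane of the desk screen has been left tilted back. Take the wooden pole with the brass hook from its rest, drop the hook into the brass ring on the pane from above and pull the pane fully shut with it, without touching the pane by hand. Then lift the hook out and lay the pole back on its rest.

Things in the scene. Friction and masses are not known exactly. Their poses are not given: they have to be found in the camera images.
- pane (a joint): Hinge of the blue upper pane (230 wide, 142 high, 12 thick) of the desk screen (276 wide, 273 high, fixed, yawed up to 0.25 rad). Level hinge along the pane's lower edge, 132 mm over the desk. 0 = shut, upright, at its stop; grows (rad) as its top tilts away from the robot; starts 0.4 to 0.65. Stiff: stays where left, 2 to 3 N at the ring moves it.
- eye_centre (a point): Centre of the pane's brass ring, 40 mm inside, 6 mm wire, on the robot's side near the pane's top. Moves with the pane, nearly level (z 0.25 to 0.258); when shut 37 mm nearer the robot than the hinge and 120 above it. y = along the hinge, to the left; z = hole axis, up; x = towards the pane. Open by q, it is turned q - 0.25 rad about y (shut: its near rim droops).
- pole_mid (a point): Grasp point of the hook pole, a light wooden bar 236 long, 16 wide, 18 high, 120 g, brass hook at one end. At mid width and height, 136 mm from the plain end, 100 from the hook end of the wood; it balances near here. x = along the bar to the hook, z = up (hook points down). Starts on its rest, 69 mm above the desk, free for 60 mm each way along the bar.
- hook_tip (a point): Lower end of the hook, a straight round brass pin 8 mm thick pointing down at the pole's end: 115 mm ahead of pole_mid along the bar and 50 mm below it (41 below the bar's underside).
- rest_mid (a point): Where pole_mid belongs on the black rest (fixed): 69 mm above the desk, midway between two saddles 140 mm apart along x (the pole lies along x, hook towards +x). Each saddle has a level seat about 28 mm wide, 60 mm above the desk, with cheeks flaring to about 55 mm at 83 mm; a pole lowered up to 12 mm off the middle slides in.

How it is judged:
On the way, in this order (a step that is already met when the one before it is completed fails the run):
1. the hook is through the ring while the pane is still open (x of hook_tip in the frame of eye_centre between -0.03 and 0.03 m and y of hook_tip in the frame of eye_centre between -0.025 and 0.025 m and z of hook_tip in the frame of eye_centre between -0.05 and -0.005 m and value of joint pane above 0.25 rad), for 0.2 s.
2. the pane is shut with the hook still in the ring (x of hook_tip in the frame of eye_centre between -0.03 and 0.03 m and y of hook_tip in the frame of eye_centre between -0.025 and 0.025 m and z of hook_tip in the frame of eye_centre between -0.05 and 0 m and value of joint pane below 0.1 rad), for 0.1 s.
At the end, for the whole second after the job is handed in: The pane is shut to within 0.1 rad and still; the pole lies down in both saddles of its rest (seated to 8 mm in height, 15 mm sideways, 35 mm in all on the plan, within 0.2 rad of the rest's direction, hook pointing down within 0.25 rad), released (value of joint pane below 0.1 rad and horizontal distance between pole_mid and rest_mid below 0.035 m and y of pole_mid in the frame of rest_mid between -0.015 and 0.015 m and z of pole_mid in the frame of rest_mid between -0.008 and 0.008 m and angle between the x axis of pole_mid and the x axis of rest_mid, either way round below 0.2 rad and angle between pole_mid's own z axis and vertical below 0.25 rad and velocity of joint pane below 0.05 rad/s); the robot touches nothing.
It fails at once if the fingers or the arm touch the pane (contact force between any of the fingers, the arm and pane above 1 N).
It also fails if it takes over 48 s, if anything falls off the work surface, if the arm or the gripper's body presses on something with over 40 N, if the wrist force passes 120 N, or if a joint passes its speed limit or range.

## Working session

There is one attempt and no reset: what is moved stays moved. The work goes in short steps, Python scripts to look and compute and a tool call to move; the robot and the scene stay as the last step left them, time stands still between calls to the robot, and variables do not carry over. Pictures are saved under pics/ and viewed, and the job is handed in when it is done.

Besides the shell and the picture viewer there is one more tool, called after "Emit:" by a JSON object that holds its "fn" and its "kwargs", one argument or row to a line. jog_arm: Moves the arm, as the interface text tells. Its arguments: {"type":"object","properties":{"steps":{"type":"array"},"gripper":{"type":"number"},"newtons":{"type":"number"}},"required":["steps"]}

```bash
ls; mkdir -p pics; cat > h.py <<'E'
import numpy as np, cv2
from station import ctrl
def grab(n,tag):
    d=ctrl.get_image(n); np.savez(f'pics/{tag}.npz',**d); cv2.imwrite(f'pics/{tag}.png',cv2.cvtColor(d['frame'],cv2.COLOR_RGB2BGR)); return d
def cloud(d):
    v,u=np.mgrid[0:480,0:640]; z=d['range_z']; P=np.stack([(u-d['cx'])*z/d['fx'],(v-d['cy'])*z/d['fy'],z],-1)
    E=d['extrinsics']; W=P@E[:3,:3].T+E[:3,3]; W[z<=0]=np.nan; return W
E
python3 - <<'E'
from h import *
for n in('scene','top'):
    d=grab(n,n+'0'); print(n,d['fx'],d['cx'],d['cy'],np.round(d['extrinsics'],3).tolist())
print(ctrl.get_obs())
E
```

```text
pics
scene 484.512802128883 323.0108662243914 246.89980445723532 [[-0.899, -0.319, 0.3, 0.275], [-0.438, 0.683, -0.585, 0.746], [-0.018, -0.657, -0.754, 0.84], [0.0, 0.0, 0.0, 1.0]]
top 575.7331577982644 327.42840793296017 229.7605131840734 [[0.021, -0.993, 0.116, 0.455], [-1.0, -0.02, 0.01, 0.2], [-0.008, -0.117, -0.993, 0.999], [0.0, 0.0, 0.0, 1.0]]
{'t': 0.1, 'q': array([-1.23496978e+00,  5.33380474e-02,  1.61415477e+00,  1.22432153e-05,
        1.47603579e+00, -1.19003811e-01]), 'dq': array([-0.00219059, -0.00200371, -0.00406623,  0.00028559,  0.00076289,
        0.0002389 ]), 'effort': array([-2.69697175e-04, -3.94908035e+01, -3.71361887e+01, -2.25852345e-04,
        3.90049769e-03, -8.69150767e-06]), 'tool_pos': array([ 0.27438002, -0.56091474,  0.23015786]), 'tool_rot': array([-3.05882833e+00, -7.07867510e-01,  3.09812178e-04]), 'contact_force': array([0.07902162, 0.58486081, 1.13755489]), 'wrist_torque': array([-0.03337505,  0.01461231,  0.02592515]), 'opening': 0.08519580202166925}
```

View pics/scene0.png

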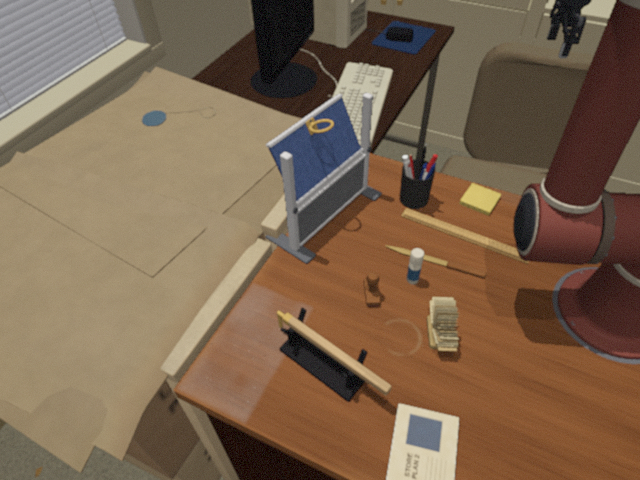

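View pics/top0.png

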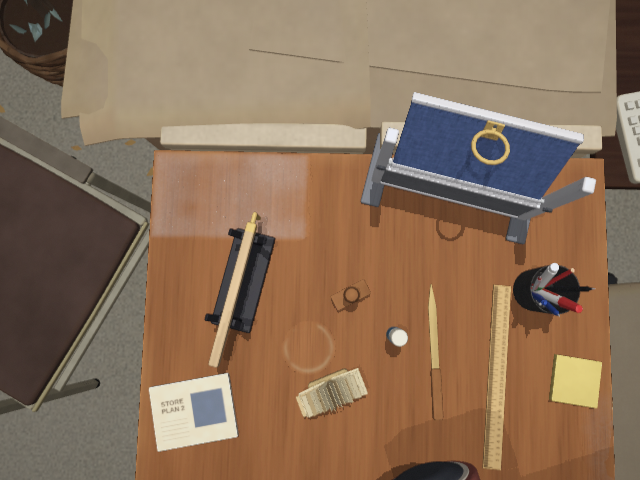

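The top view shows the pole on its rest from about (217,365) to (253,215), with the hook at the upper end. The ring is at about (490,147) on the blue pane. Next I measure both.

```bash
cat > m.py <<'E'
from h import *
def meas(d, verbose=True):
    W=cloud(d); hsv=cv2.cvtColor(d['frame'],cv2.COLOR_RGB2HSV); return W,hsv
if __name__=='__main__':
  for n in('top','scene'):
    d=dict(np.load(f'pics/{n}0.npz')); W,hsv=meas(d)
    X,Y,Z=W[...,0],W[...,1],W[...,2]
    # pole wood top
    roi=np.zeros((480,640),bool)
    if n=='top': roi[200:372,195:280]=1
    else: roi[300:400,265:400]=1
    h,s,v=[hsv[...,i] for i in range(3)]
    m=roi&(Z>0.068)&(Z<0.086)&(s>60)&(v>100)
    P=W[m]; print(n,'pole n',m.sum(),'z med',np.median(P[:,2]))
    (_,_),(_,_),_=r=cv2.minAreaRect((P[:,:2]*1000).astype(np.float32)); print(r)
    mm=roi&(Z>0.02); 
    # brass ring
    roi[:]=0
    if n=='top': roi[110:175,460:520]=1
    else: roi[110:140,300:340]=1
    m=roi&(h>12)&(h<32)&(s>110)&(v>110)
    P=W[m]; print('ring',m.sum(),np.nanmean(P,0),np.nanmin(P,0),np.nanmax(P,0))
    m2=m&(Z>0.22); print(cv2.fitEllipse(np.argwhere(m2)[:,::-1].astype(np.float32)))
    cv2.imwrite(f'pics/mask_{n}.png',m.astype(np.uint8)*255)
    # blue
    roi[:]=0
    if n=='top': roi[90:205,390:585]=1
    else: roi[95:200,265:370]=1
    m=roi&(h>100)&(h<125)&(s>90)&(v>50)&(Z>0.12)&(Z<.3)
    P=W[m]; c=np.median(P,0); Q=P[np.linalg.norm(P-c,axis=1)<0.12]; 
    c=Q.mean(0); U,S,V=np.linalg.svd(Q-c,full_matrices=False); nrm=V[2]*np.sign(V[2][2]); print('pane',len(Q),c,'n',nrm,'rms',S[2]/len(Q)**.5, 'yaw',np.arctan2(-nrm[1],-nrm[0]),'tilt',np.arcsin(nrm[2]),Q.min(0),Q.max(0))
E
python3 m.py
```

```text
top pole n 1525 z med 0.07763702596628774
((470.56915283203125, 368.7083740234375), (39.30025863647461, 253.71450805664062), 76.82699584960938)
ring 568 [ 0.66543807 -0.00564264  0.25468955] [ 0.63220672 -0.02842982  0.23126348] [0.69156423 0.02063754 0.26661075]
((490.41009521484375, 145.1918182373047), (33.33504867553711, 37.11045837402344), 5.4709930419921875)
pane 9089 [ 0.664241   -0.0028406   0.19943769] n [-0.86581919  0.20718978  0.45544432] rms 0.0010033259671841125 yaw -0.23488218017006032 tilt 0.4728712329673992 [ 0.61349459 -0.11831504  0.13704725] [0.71589892 0.11033777 0.25598925]
scene pole n 1327 z med 0.0765170981614024
((463.5855712890625, 348.324951171875), (59.73098373413086, 252.78851318359375), 81.9356918334961)
ring 201 [ 0.66416053 -0.00230531  0.2524155 ] [ 0.63096195 -0.02618067  0.23086895] [0.688947   0.02350121 0.26432126]
((319.4027404785156, 125.32894134521484), (12.536378860473633, 24.0078182220459), 84.9686508178711)
pane 3614 [ 6.61067487e-01 -6.05304540e-04  1.95714438e-01] n [-0.86444062  0.20743413  0.45794486] rms 0.001508009727235673 yaw -0.2355103957281058 tilt 0.4756820220498045 [ 0.61199858 -0.11163607  0.14248469] [0.71681793 0.10911512 0.25344502]
```

```bash
cat > m2.py <<'E'
from h import *
def ray(d,uv,z):
    uv=np.atleast_2d(np.asarray(uv,float)); r=np.c_[(uv[:,0]-d['cx'])/d['fx'],(uv[:,1]-d['cy'])/d['fy'],np.ones(len(uv))]
    E=d['extrinsics']; r=r@E[:3,:3].T; o=E[:3,3]; return o+r*((z-o[2])/r[:,2])[:,None]
def poleroi(d,poly,ztop=.078,tag='x'):
    roi=np.zeros((480,640),np.uint8); cv2.fillPoly(roi,[np.array(poly)],1)
    h,s,v=cv2.split(cv2.cvtColor(d['frame'],cv2.COLOR_RGB2HSV)); W=cloud(d)
    m=(roi>0)&(W[...,2]>ztop-.006)&(v>150)&(s>50)
    return m,W
if __name__=='__main__':
  d=dict(np.load('pics/top0.npz'))
  m,W=poleroi(d,[(200,372),(225,372),(268,210),(240,205)])
  cv2.imwrite('pics/pm.png',cv2.resize((d['frame'][200:380,190:290,::-1]*(0.4+0.6*m[200:380,190:290,None])).astype(np.uint8),None,fx=3.2,fy=3.2,interpolation=0))
  px=np.argwhere(m)[:,::-1]
  P=ray(d,px,.078)[:,:2]; print(cv2.minAreaRect((P*1000).astype(np.float32)))
  vx,vy,x0,y0=cv2.fitLine((P*1000).astype(np.float32),cv2.DIST_HUBER,0,.01,.01).ravel(); print('yaw',np.arctan(vy/vx),x0,y0)
  u=np.array([vx,vy])*np.sign(vx); t=(P*1000-[x0,y0])@u; w=(P*1000-[x0,y0])@[-u[1],u[0]]
  print('t',np.percentile(t,[0,.5,2,98,99.5,100]),'w',np.percentile(w,[1,50,99]))
  for a in(np.percentile(t,.5)+136,np.percentile(t,99.5)-100): print('mid',np.array([x0,y0])+u*a)
  # rest dark
  h,s,v=cv2.split(cv2.cvtColor(d['frame'],cv2.COLOR_RGB2HSV)); roi=np.zeros((480,640),bool); roi[222:335,200:280]=1
  b=roi&(v<60); cv2.imwrite('pics/rest.png',b.astype(np.uint8)*255); Z=W[...,2]
  print('rest z hist',np.histogram(Z[b],bins=[0,.005,.01,.015,.02,.03,.05,.07,.09,.1]))
  base=b&(Z<.03); R=W[base]; print(cv2.minAreaRect((R[:,:2]*1000).astype(np.float32)))
  # ring inner hole
  for n in('top','scene'):
    d=dict(np.load(f'pics/{n}0.npz')); h,s,v=cv2.split(cv2.cvtColor(d['frame'],cv2.COLOR_RGB2HSV))
    m=(h>12)&(h<32)&(s>90)&(v>90); r=np.zeros_like(m); 
    if n=='top': r[110:175,460:520]=1
    else: r[105:145,295:345]=1
    m=(m&r).astype(np.uint8)
    cs,hi=cv2.findContours(m,cv2.RETR_CCOMP,cv2.CHAIN_APPROX_NONE)
    for c,hh in zip(cs,hi[0]):
      if hh[3]>=0 and len(c)>10:
        e=cv2.fitEllipse(c); Q=ray(d,c[:,0],.2557)
        print(n,e,'centre',ray(d,e[0],.2557),np.ptp(Q,0)*1000)
E
python3 m2.py
```

```text
((467.28704833984375, 357.6982421875), (15.465065956115723, 251.8191375732422), 76.9175796508789)
yaw -0.2307941 460.75793 359.13043
t [-119.23849961 -117.95744819 -114.37895209  114.86151049  128.23974843
  132.59269152] w [-7.35296486 -0.00844256  7.3361519 ]
mid [478.32208907 355.00318701]
mid [488.24890756 352.67057185]
rest z hist (array([ 17, 605, 549,  10,   7,  15, 155, 217,   0]), array([0.   , 0.005, 0.01 , 0.015, 0.02 , 0.03 , 0.05 , 0.07 , 0.09 ,
       0.1  ]))
((481.49847412109375, 354.2245788574219), (70.05561065673828, 169.85397338867188), 76.89497375488281)
top ((490.0514831542969, 147.92562866210938), (23.681461334228516, 32.05170822143555), 105.38365936279297) centre [[ 0.65549592 -0.00438872  0.2557    ]] [33.56457874 39.58458271  0.        ]
top ((494.6487731933594, 126.09590148925781), (4.200376987457275, 5.3500590324401855), 73.88670349121094) centre [[ 0.68524918 -0.01082487  0.2557    ]] [5.52884213 6.64635233 0.        ]
scene ((322.3753662109375, 125.1390609741211), (8.485777854919434, 16.27066421508789), 77.38726806640625) centre [[ 0.65337602 -0.00389803  0.2557    ]] [2.99232798e+01 3.65996997e+01 2.22044605e-13]
```

View pics/pm.png

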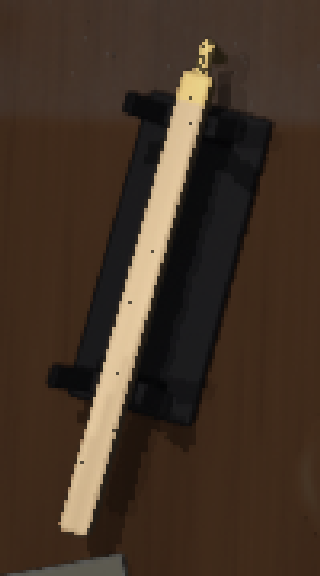

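The pole's midpoint is about (0.479, 0.355) with yaw -0.23, which agrees with the rest base centre at (0.4815, 0.354). Both views put the ring at about (0.655, -0.004, 0.256). The pane is open about 0.474 rad with yaw -0.235. Heading for the pole now.

Emit:
{"fn": "jog_arm", "kwargs": {
  "steps": [
    {"dx":0.6,"dy":0.7,"dz":0.3,"twist":-0.8},
    {"dx":1.2,"dy":1.4,"dz":0.6,"twist":-1.6},
    {"dx":1.8,"dy":2.1,"dz":0.9,"twist":-2.4},
    {"dx":2.4,"dy":2.8,"dz":1.2,"twist":-3.2},
    {"dx":2.9,"dy":3.6,"dz":1.2,"twist":-3.93}
  ],
  "gripper": 0,
  "newtons": 100
}}

```text
t: 0.72
tool_pos: [0.4498, -0.3439, 0.3039]
tool_rot: [-3.12, 0.369, -0.005]
contact_force: [0.4, -0.2, -0.4]
opening: 0.0854
```

Emit:
{"fn": "jog_arm", "kwargs": {
  "steps": [
    {"dx":0.1,"dy":1.0},
    {"dx":0.2,"dy":2.0},
    {"dx":0.3,"dy":3.0},
    {"dx":0.4,"dy":4.0},
    {"dx":0.4,"dy":5.0}
  ]
}}

```text
validation failed for argument at $.st...
```

Emit:
{"fn": "jog_arm", "kwargs": {
  "steps": [
    {"dx":0.0,"dy":1.0},
    {"dx":0.1,"dy":2.0},
    {"dx":0.1,"dy":3.0},
    {"dx":0.1,"dy":4.0},
    {"dx":0.1,"dy":5.0}
  ]
}}

```text
validation failed for argument at $.st...
```

Emit:
{"fn": "jog_arm", "kwargs": {
  "steps": [
    {"dx":0.1,"dy":1.0,"dz":0,"twist":0},
    {"dx":0.2,"dy":2.0,"dz":0,"twist":0},
    {"dx":0.3,"dy":3.0,"dz":0,"twist":0},
    {"dx":0.4,"dy":4.0,"dz":0,"twist":0},
    {"dx":0.4,"dy":5.0,"dz":0,"twist":0}
  ]
}}

```text
t: 1.35
tool_pos: [0.4735, -0.042, 0.3033]
tool_rot: [-3.12, 0.369, -0.004]
contact_force: [1.1, 1.0, 0.2]
opening: 0.0854
```

Emit:
{"fn": "jog_arm", "kwargs": {
  "steps": [
    {"dx":0,"dy":1.0,"dz":0,"twist":0},
    {"dx":0,"dy":2.0,"dz":0,"twist":0},
    {"dx":0,"dy":3.0,"dz":0,"twist":0},
    {"dx":0.1,"dy":4.0,"dz":0,"twist":0},
    {"dx":0.1,"dy":5.0,"dz":0,"twist":0}
  ]
}}

```text
t: 1.98
tool_pos: [0.4791, 0.26, 0.3029]
tool_rot: [3.12, -0.369, 0.004]
contact_force: [-0.1, 0.1, -0.3]
opening: 0.0855
```

Emit:
{"fn": "jog_arm", "kwargs": {
  "steps": [
    {"dx":0,"dy":0.8,"dz":-0.4,"twist":0},
    {"dx":0,"dy":1.57,"dz":-1.0,"twist":0},
    {"dx":0,"dy":1.57,"dz":-1.8,"twist":0},
    {"dx":0,"dy":1.57,"dz":-2.4,"twist":0},
    {"dx":0,"dy":1.57,"dz":-2.4,"twist":0}
  ]
}}

```text
t: 2.6
tool_pos: [0.4764, 0.3529, 0.1543]
tool_rot: [3.115, -0.368, -0.008]
contact_force: [0.1, -1.2, 0.6]
opening: 0.0852
```

```bash
python3 - <<'E'
from h import *
grab('scene','scene1');grab('top','top1');o=ctrl.get_obs();print(o['tool_pos'],o['tool_rot'],o['q'])
E
```

```text
[0.47938081 0.35428681 0.15968893] [-3.11959153  0.36930579 -0.00423562] [ 5.12324495e-01  3.73582784e-02  1.75069355e+00 -1.45049973e-03
  1.35123585e+00  2.31910375e+00]
```

View pics/scene1.png

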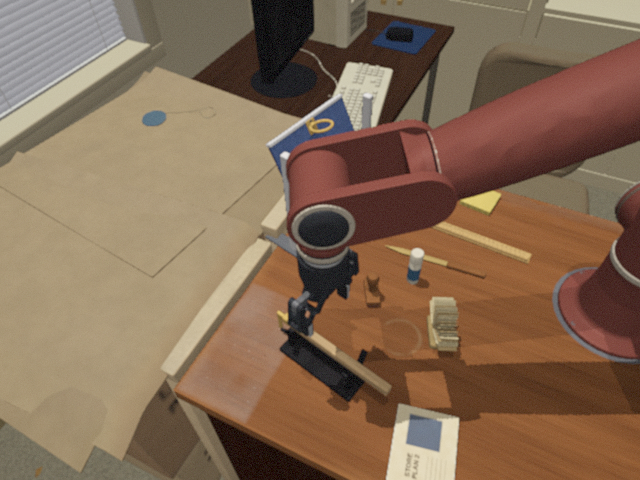

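View pics/top1.png

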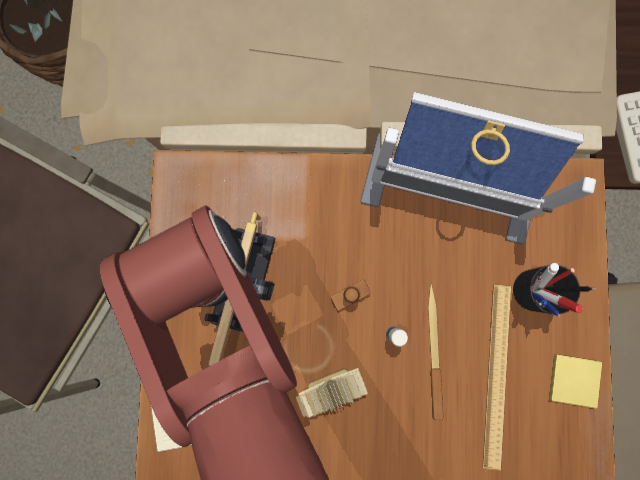

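The gripper stands over the middle of the pole, at scene (300,318), clear of both saddles. Descending.

Emit:
{"fn": "jog_arm", "kwargs": {
  "steps": [
    {"dx":0,"dy":0,"dz":-0.6,"twist":0},
    {"dx":0,"dy":0,"dz":-1.2,"twist":0},
    {"dx":0,"dy":0,"dz":-1.6,"twist":0},
    {"dx":0,"dy":0,"dz":-1.8,"twist":0},
    {"dx":0,"dy":0,"dz":-1.8,"twist":0}
  ],
  "gripper": 0
}}

```text
t: 3.32
tool_pos: [0.4801, 0.3545, 0.0527]
tool_rot: [-3.119, 0.37, -0.006]
contact_force: [-0.3, 0.6, -0.6]
opening: 0.0854
```

Emit:
{"fn": "jog_arm", "kwargs": {
  "steps": [
    {"dx":0,"dy":0,"dz":0,"twist":0},
    {"dx":0,"dy":0,"dz":0,"twist":0},
    {"dx":0,"dy":0,"dz":0,"twist":0},
    {"dx":0,"dy":0,"dz":0,"twist":0},
    {"dx":0,"dy":0,"dz":0,"twist":0}
  ],
  "gripper": 255,
  "newtons": 110
}}

```text
t: 3.95
tool_pos: [0.4805, 0.3548, 0.0535]
tool_rot: [-3.118, 0.369, -0.007]
contact_force: [-0.7, -0.5, 3.6]
opening: 0.0143
```

Emit:
{"fn": "jog_arm", "kwargs": {
  "steps": [
    {"dx":0,"dy":0,"dz":0.3,"twist":0},
    {"dx":0,"dy":0,"dz":0.8,"twist":0},
    {"dx":0,"dy":0,"dz":1.6,"twist":0},
    {"dx":0,"dy":0,"dz":2.4,"twist":0},
    {"dx":0,"dy":0,"dz":3.2,"twist":0}
  ]
}}

```text
t: 4.58
tool_pos: [0.4801, 0.3546, 0.2477]
tool_rot: [-3.118, 0.369, -0.008]
contact_force: [1.3, 1.0, -1.1]
opening: 0.0146
```

Emit:
{"fn": "jog_arm", "kwargs": {
  "steps": [
    {"dx":0,"dy":-0.4,"dz":0.6,"twist":0},
    {"dx":0,"dy":-1.2,"dz":1.2,"twist":0},
    {"dx":0,"dy":-2.0,"dz":1.6,"twist":0},
    {"dx":0,"dy":-2.8,"dz":1.6,"twist":0},
    {"dx":0,"dy":-3.2,"dz":1.6,"twist":0}
  ]
}}

```text
t: 5.2
tool_pos: [0.4799, 0.1606, 0.3451]
tool_rot: [-3.118, 0.372, -0.011]
contact_force: [0.4, -0.5, -1.7]
opening: 0.0138
```

```bash
python3 - <<'E'
from h import *
grab('scene','scene2');grab('top','top2');o=ctrl.get_obs();print(o['tool_pos'],o['tool_rot'],o['q'],o['opening'])
E
```

```text
[0.47995339 0.16065741 0.34451902] [-3.11753155  0.37472861 -0.00933191] [ 1.75987181e-01 -2.80292067e-01  1.73391943e+00 -1.95786090e-04
  1.68181110e+00  1.98601422e+00] 0.013585735422463116
```

View pics/scene2.png

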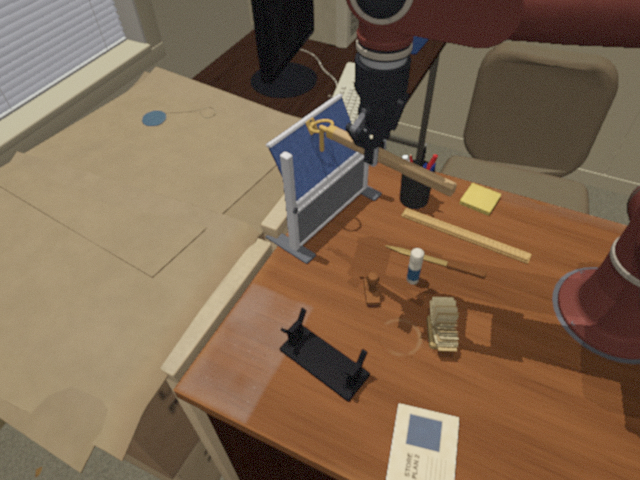

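View pics/top2.png

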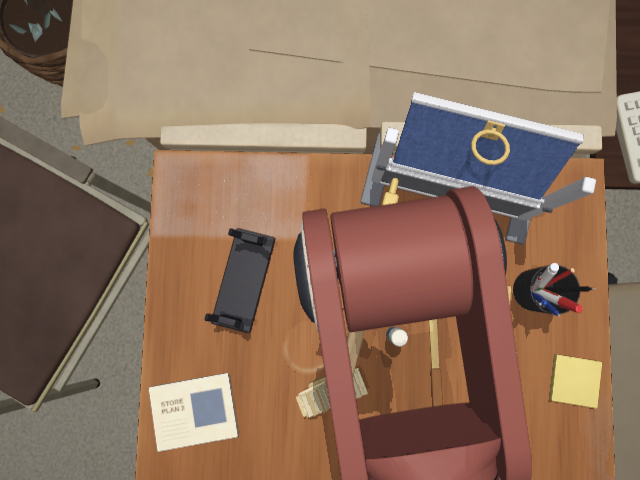

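The pole is gripped and roughly level. The hook tip shows at scene (322,150), and the top view has the brass end at (395,183). Next I check the hook tip against the prediction, and measure the empty rest.

```bash
cat > hk.py <<'E'
from h import *; from m2 import ray
def proj(d,P):
    E=d['extrinsics']; p=(np.atleast_2d(P)-E[:3,3])@E[:3,:3]; return np.c_[p[:,0]/p[:,2]*d['fx']+d['cx'],p[:,1]/p[:,2]*d['fy']+d['cy']]
if __name__=='__main__':
  d=dict(np.load('pics/scene2.npz')); t=dict(np.load('pics/top2.npz'))
  y=-.235;u=np.array([np.cos(y),np.sin(y),0]); mid=np.array([.4785,.161,.36]); tip=mid+.115*u-[0,0,.05]; end=mid+.115*u; pe=mid-.136*u
  for n,dd in(('scene',d),('top',t)): print(n,'tip,end,plain',proj(dd,[tip,end,pe]).round(1).tolist(),tip)
  W=cloud(d); h,s,v=cv2.split(cv2.cvtColor(d['frame'],cv2.COLOR_RGB2HSV))
  m=np.zeros((480,640),bool); m[115:195,312:462]=1; m&=(W[...,2]>.29)&(W[...,2]<.4)&(W[...,0]<.63)&(h>8)&(h<32)&(s>50)&(v>70)
  P=W[m]; print(P.min(0),P.max(0))
  wood=P[(P[:,2]>.34)]; c=wood.mean(0); V=np.linalg.svd(wood-c,full_matrices=False)[2][0]; V*=np.sign(V[0]); print('dir',V,'yaw',np.arctan2(V[1],V[0]),'pitch',np.arcsin(V[2])); tt=(wood-c)@V; print(np.ptp(tt), c+V*tt.min(), c+V*tt.max())
  cv2.imwrite('pics/sc2z.png',cv2.resize(d['frame'][90:210,300:470,::-1],None,fx=4.5,fy=4.5,interpolation=0))
  cv2.imwrite('pics/top2z.png',cv2.resize(t['frame'][150:350,330:430,::-1],None,fx=3,fy=3,interpolation=0))
E
python3 hk.py
```

```text
scene tip,end,plain [[319.5, 149.8], [318.8, 125.8], [451.1, 188.2]] [0.59033915 0.13422306 0.31      ]
top tip,end,plain [[388.5, 186.7], [392.8, 178.2], [337.0, 399.1]] [0.59033915 0.13422306 0.31      ]
[0.34018019 0.12055195 0.31248277] [0.58838427 0.20146959 0.39928127]
dir [ 0.97230731 -0.23356287 -0.00817816] yaw -0.23574833018486208 pitch -0.008178253685772302
0.2546038817638596 [0.34192897 0.19766565 0.36436002] [0.58948219 0.13819963 0.36227783]
```

View pics/sc2z.png

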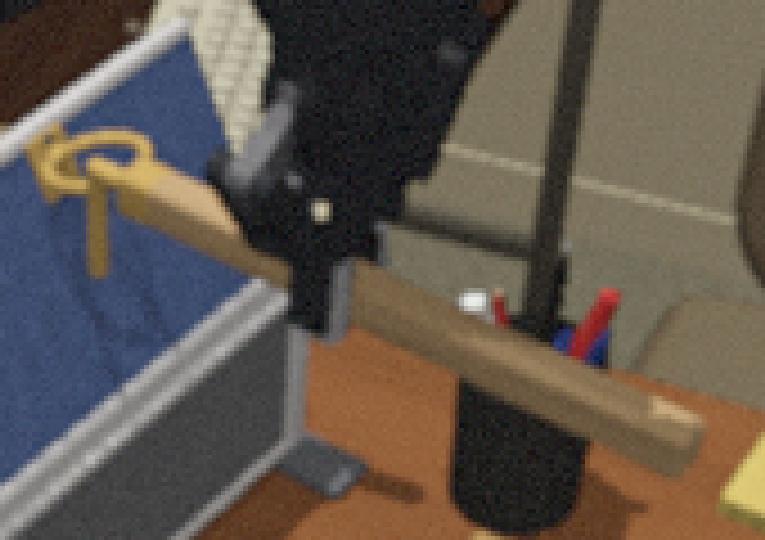

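```bash
python3 - <<'E'
from h import *; from m2 import ray
t=dict(np.load('pics/top2.npz')); W=cloud(t); h,s,v=cv2.split(cv2.cvtColor(t['frame'],cv2.COLOR_RGB2HSV))
b=np.zeros((480,640),bool); b[225:338,200:280]=1; b&=v<70; Z=W[...,2]
for lo,hi in((.005,.03),(.055,.1)):
    R=W[b&(Z>lo)&(Z<hi)]; print(cv2.minAreaRect((R[:,:2]*1000).astype(np.float32)),np.median(R[:,2]))
m=b&(Z>.068);n,l=cv2.connectedComponents(m.astype(np.uint8))
for i in range(1,n):
    if (l==i).sum()>8: print(i,(l==i).sum(),W[l==i].mean(0),W[l==i].min(0),W[l==i].max(0))
E
```

```text
((481.80230712890625, 354.0183410644531), (69.54367065429688, 168.0341033935547), 76.96998596191406) 0.0097649856429195
((482.6207580566406, 353.5133972167969), (61.67218780517578, 152.1295623779297), 76.93404388427734) 0.07070092349465845
1 63 [0.55568296 0.36149957 0.07758795] [0.54969518 0.35522055 0.0680254 ] [0.56086837 0.36765614 0.0874162 ]
2 52 [0.54495558 0.31392971 0.07874992] [0.53925519 0.30756225 0.06845131] [0.55189287 0.32216743 0.08654345]
3 69 [0.41983366 0.39316829 0.07775523] [0.41373546 0.38645408 0.06818925] [0.42523659 0.39953896 0.0864217 ]
4 54 [0.40895588 0.3452589  0.07965788] [0.40282481 0.33939561 0.06854308] [0.41503431 0.3528375  0.08645354]
```

The hook tip appears at about scene (322,151), against a prediction of (319.5,149.8). That is roughly 3 mm off, well inside the ring's clearance. Moving over the ring.

Emit:
{"fn": "jog_arm", "kwargs": {
  "steps": [
    {"dx":0.3,"dy":-0.7,"dz":0,"twist":0},
    {"dx":0.6,"dy":-1.4,"dz":0,"twist":0},
    {"dx":0.9,"dy":-2.0,"dz":0,"twist":0},
    {"dx":1.1,"dy":-2.3,"dz":0,"twist":0},
    {"dx":1.1,"dy":-2.3,"dz":-0.2,"twist":0}
  ]
}}

```text
t: 5.92
tool_pos: [0.5469, 0.0225, 0.3332]
tool_rot: [-3.117, 0.376, -0.012]
contact_force: [0.1, 1.3, -0.6]
opening: 0.0138
```

```bash
python3 - <<'E'
from h import *
d=grab('scene','scene3');t=grab('top','top3');o=ctrl.get_obs();print(o['tool_pos'],o['tool_rot'],o['opening'])
a=cv2.resize(d['frame'][70:190,280:420,::-1],None,fx=4,fy=4,interpolation=cv2.INTER_CUBIC)
b=cv2.resize(t['frame'][90:210,440:540,::-1],None,fx=4,fy=4,interpolation=cv2.INTER_CUBIC)
cv2.imwrite('pics/z3a.png',a);cv2.imwrite('pics/z3b.png',b)
E
```

```text
[0.545092   0.02375915 0.330295  ] [-3.11709196  0.37311887 -0.00331189] 0.014038416643928667
```

View pics/z3a.png

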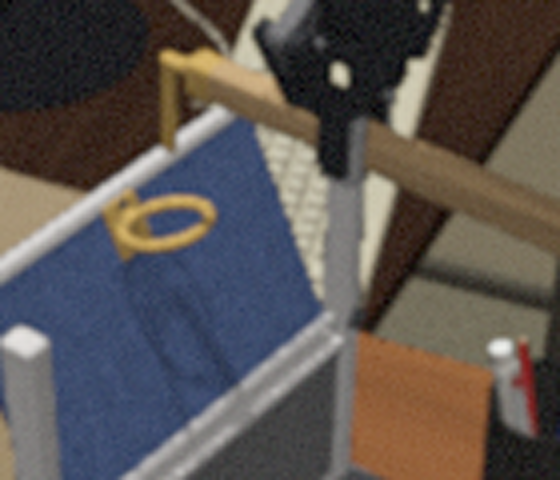

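View pics/z3b.png

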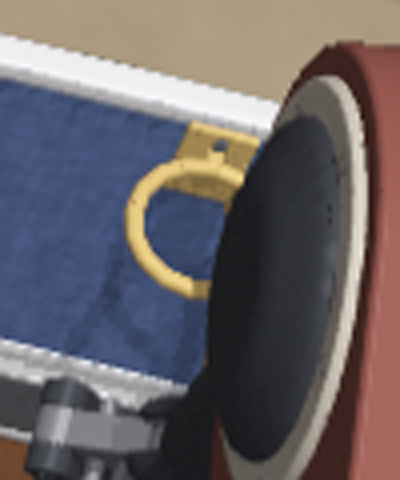

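The scene crop shows the hook tip at about (322,107), above the ring at about (322,125). The wrist hides it in the top view.

```bash
python3 - <<'E'
from h import *; from m2 import ray; from hk import proj
d=dict(np.load('pics/scene3.npz'))
print(ray(d,[[321.7,107],[280+205/4,70+170/4-20]],.2948)); tip=np.array([.545,.0238,.3303])+[.107,-.026,-.0355]; print(tip,proj(d,[tip,[.655,-.004,.2557]]))
W=cloud(d); h,s,v=cv2.split(cv2.cvtColor(d['frame'],cv2.COLOR_RGB2HSV))
m=np.zeros((480,640),bool); m[80:110,315:332]=1; m&=(h>12)&(h<32)&(s>90)&(W[...,2]>.28)
for r in range(82,110,2):
  k=m[r]; 
  if k.any(): print(r,np.median(np.argwhere(k)),np.nanmedian(W[r][k],0).round(4))
E
```

```text
[[ 0.65621972 -0.00836105  0.2948    ]
 [ 0.66158551 -0.06420503  0.2948    ]]
[ 0.652  -0.0022  0.2948] [[322.24495605 109.09017144]
 [321.68529865 124.91911927]]
82 330.0 [ 0.6359 -0.0051  0.3559]
84 326.0 [0.6424 0.0018 0.3523]
86 326.0 [0.6416 0.0025 0.3492]
88 326.5 [0.6378 0.0063 0.3492]
90 327.0 [0.6349 0.0082 0.347 ]
92 327.0 [0.6353 0.008  0.3427]
94 323.5 [ 0.6493 -0.0017  0.3287]
96 322.5 [6.494e-01 5.000e-04 3.255e-01]
98 322.5 [ 0.6503 -0.001   0.3206]
100 322.5 [6.499e-01 1.000e-04 3.169e-01]
102 322.0 [ 6.509e-01 -4.000e-04  3.114e-01]
104 321.5 [ 6.524e-01 -2.000e-04  3.074e-01]
106 321.5 [ 6.525e-01 -2.000e-04  3.028e-01]
```

The pin is at about (0.652, -0.003), tip near z 0.298. It is within 3 mm of the ring centre, so I lower it about 65 mm.

Emit:
{"fn": "jog_arm", "kwargs": {
  "steps": [
    {"dx":0.03,"dy":-0.02,"dz":-0.25,"twist":0},
    {"dx":0.03,"dy":-0.02,"dz":-0.5,"twist":0},
    {"dx":0.03,"dy":-0.02,"dz":-0.75,"twist":0},
    {"dx":0.03,"dy":-0.02,"dz":-1.0,"twist":0},
    {"dx":0.03,"dy":-0.02,"dz":-1.1,"twist":0}
  ]
}}

```text
t: 6.65
tool_pos: [0.5462, 0.0226, 0.2625]
tool_rot: [-3.117, 0.373, 0.0]
contact_force: [-0.3, -1.0, -1.4]
opening: 0.0139
```

Emit:
{"fn": "jog_arm", "kwargs": {
  "steps": [
    {"dx":0,"dy":0,"dz":0,"twist":0},
    {"dx":0,"dy":0,"dz":0,"twist":0}
  ]
}}

```text
t: 6.9
tool_pos: [0.5465, 0.0226, 0.263]
tool_rot: [-3.117, 0.373, -0.001]
contact_force: [0.0, -0.3, -1.0]
opening: 0.0141
```

```bash
cat > look.py <<'E'
import sys; from h import *
k=sys.argv[1]; d=grab('scene','scene'+k); o=ctrl.get_obs();print(o['t'],o['tool_pos'],o['contact_force'],o['opening'])
cv2.imwrite(f'pics/z{k}.png',cv2.resize(d['frame'][70:190,270:420,::-1],None,fx=4.5,fy=4.5,interpolation=cv2.INTER_CUBIC))
W=cloud(d); h,s,v=cv2.split(cv2.cvtColor(d['frame'],cv2.COLOR_RGB2HSV))
m=np.zeros((480,640),bool); m[85:240,260:380]=1; m&=(h>100)&(h<125)&(s>90)&(v>50)&(W[...,2]>.12)&(W[...,2]<.3)&(W[...,0]<.8)
P=W[m]
for _ in range(4):
    c=np.median(P,0) if _==0 else P.mean(0); V=np.linalg.svd(P-c,full_matrices=False)[2][2]; V*=-np.sign(V[0]); r=np.abs((P-c)@V); P=P[r<max(.003,2*np.median(r))]
print('pane q',np.arcsin(V[2]),'yaw',np.arctan2(-V[1],-V[0]),'n',len(P))
E
python3 look.py 4
```

```text
6.95 [0.54660355 0.0225447  0.26321701] [-0.20306885  0.52063175 -0.85400953] 0.0139687601401506
pane q 0.47560396341280464 yaw -0.23457111838349157 n 3017
```

View pics/z4.png

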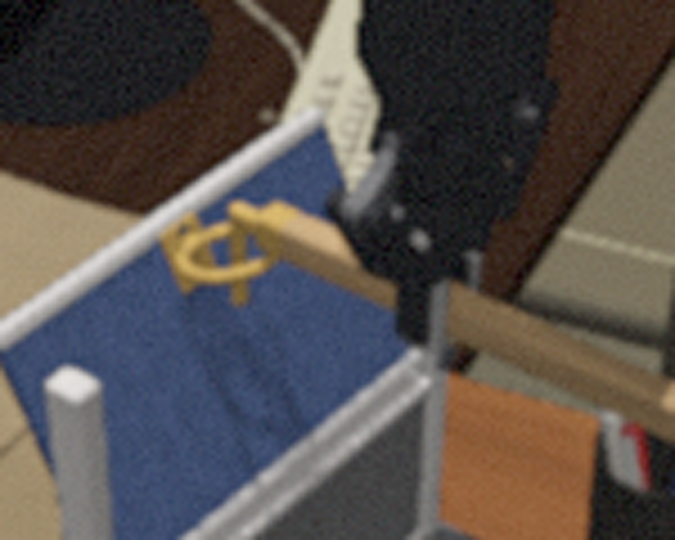

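The pin passes through the ring (crop (238,250), tip showing below the ring). The pane is unmoved at 0.476. Pulling along the pane normal.

Emit:
{"fn": "jog_arm", "kwargs": {
  "steps": [
    {"dx":-0.15,"dy":0.04,"dz":0,"twist":0},
    {"dx":-0.3,"dy":0.07,"dz":0,"twist":0},
    {"dx":-0.45,"dy":0.11,"dz":0,"twist":0},
    {"dx":-0.6,"dy":0.145,"dz":0,"twist":0},
    {"dx":-0.75,"dy":0.18,"dz":0,"twist":0}
  ]
}}

```text
t: 7.58
tool_pos: [0.5009, 0.0335, 0.263]
tool_rot: [-3.117, 0.373, -0.002]
contact_force: [2.6, 0.2, -2.2]
opening: 0.0141
```

```bash
python3 look.py 5
```

```text
7.625 [0.50008842 0.03383974 0.26315353] [ 0.05484202  0.18603917 -1.66025139] 0.013482260250643769
pane q 0.1984809463518987 yaw -0.2340225051228447 n 2846
```

View pics/z5.png

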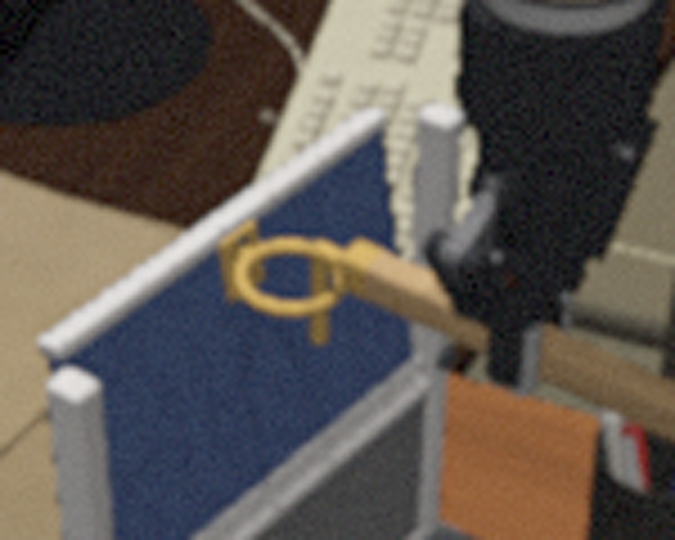

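The hook is still in the ring and the pane is down to 0.198. About 24 mm of pull remains.

Emit:
{"fn": "jog_arm", "kwargs": {
  "steps": [
    {"dx":-0.1,"dy":0.025,"dz":0,"twist":0},
    {"dx":-0.2,"dy":0.05,"dz":0,"twist":0},
    {"dx":-0.28,"dy":0.07,"dz":0,"twist":0},
    {"dx":-0.36,"dy":0.09,"dz":0,"twist":0},
    {"dx":-0.4,"dy":0.1,"dz":0,"twist":0}
  ]
}}

```text
t: 8.25
tool_pos: [0.4776, 0.0394, 0.2634]
tool_rot: [-3.118, 0.373, -0.009]
contact_force: [13.7, -2.9, -6.5]
opening: 0.0141
```

```bash
python3 look.py 6
```

```text
8.3 [0.47758513 0.03938558 0.26331618] [ 9.81503862 -2.29682827 -6.33096245] 0.013786384490190854
pane q -0.0005999487914442798 yaw -0.2352418895725051 n 2447
```

View pics/z6.png

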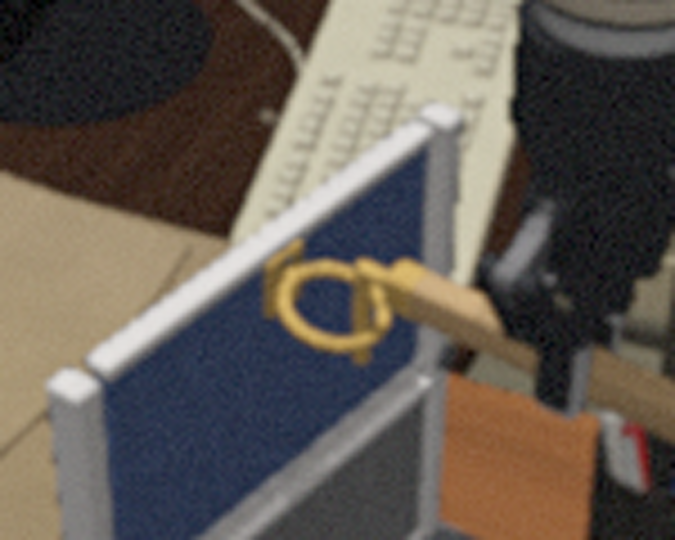

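The pane is at its stop (q about 0.00, pull about 10 N) with the hook in the ring. I ease off 12 mm to centre the pin before lifting.

Emit:
{"fn": "jog_arm", "kwargs": {
  "steps": [
    {"dx":0.05,"dy":-0.012,"dz":0,"twist":0},
    {"dx":0.1,"dy":-0.025,"dz":0,"twist":0},
    {"dx":0.15,"dy":-0.037,"dz":0,"twist":0},
    {"dx":0.2,"dy":-0.05,"dz":0,"twist":0},
    {"dx":0.2,"dy":-0.05,"dz":0,"twist":0}
  ]
}}

```text
t: 8.93
tool_pos: [0.4897, 0.0364, 0.2633]
tool_rot: [-3.117, 0.373, -0.009]
contact_force: [0.1, 0.3, -2.3]
opening: 0.014
```

```bash
python3 look.py 7
```

```text
8.975 [0.48958946 0.03640376 0.26325876] [-0.57038724 -0.17698594 -1.66719042] 0.014096123167371629
pane q -0.00020594878917671783 yaw -0.23507224751548686 n 2376
```

View pics/z7.png

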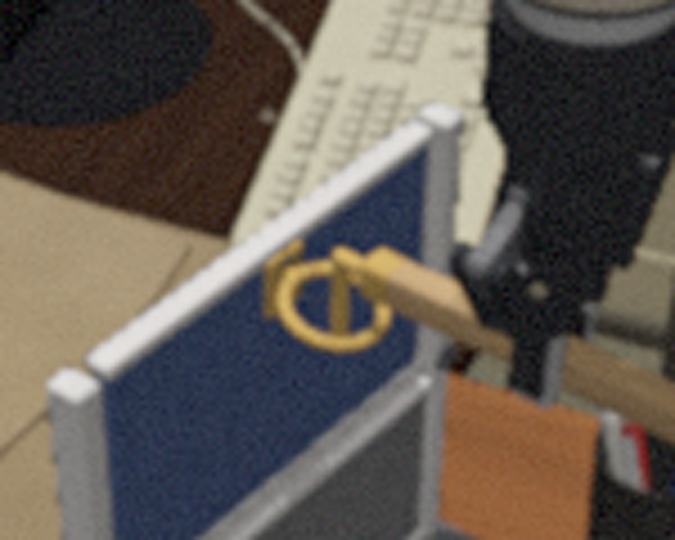

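The pin is now near the middle of the ring and no longer pulling. Lifting straight up.

Emit:
{"fn": "jog_arm", "kwargs": {
  "steps": [
    {"dx":0,"dy":0,"dz":0.2,"twist":0},
    {"dx":0,"dy":0,"dz":0.5,"twist":0},
    {"dx":0,"dy":0,"dz":0.8,"twist":0},
    {"dx":0,"dy":0,"dz":1.1,"twist":0},
    {"dx":0,"dy":0,"dz":1.4,"twist":0}
  ]
}}

```text
t: 9.6
tool_pos: [0.4897, 0.0364, 0.349]
tool_rot: [-3.117, 0.373, -0.01]
contact_force: [0.0, -0.1, -1.1]
opening: 0.0142
```

```bash
python3 look.py 8
```

```text
9.65 [0.49054932 0.0363194  0.35193028] [-0.26667169 -0.55611869  0.73033418] 0.013956096554758326
pane q -0.00021258646359736402 yaw -0.23480056317464934 n 2587
```

View pics/z8.png

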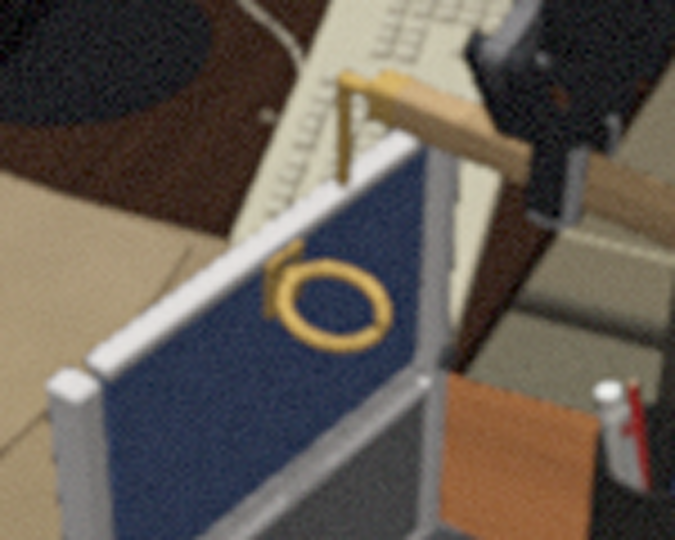

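The hook is out and the pane stays at 0. Taking the pole back to the rest.

Emit:
{"fn": "jog_arm", "kwargs": {
  "steps": [
    {"dx":-0.1,"dy":0.9,"dz":0,"twist":0},
    {"dx":-0.2,"dy":1.9,"dz":0,"twist":0},
    {"dx":-0.2,"dy":2.9,"dz":0,"twist":0},
    {"dx":-0.2,"dy":3.9,"dz":0,"twist":0},
    {"dx":-0.15,"dy":4.8,"dz":0,"twist":0}
  ]
}}

```text
t: 10.28
tool_pos: [0.4811, 0.3265, 0.3522]
tool_rot: [-3.117, 0.372, -0.018]
contact_force: [0.7, -0.2, -1.4]
opening: 0.0144
```

Emit:
{"fn": "jog_arm", "kwargs": {
  "steps": [
    {"dx":0,"dy":0.4,"dz":-0.4,"twist":0},
    {"dx":0,"dy":0.5,"dz":-1.2,"twist":0},
    {"dx":0,"dy":0.5,"dz":-2.0,"twist":0},
    {"dx":0,"dy":0.5,"dz":-2.8,"twist":0},
    {"dx":0,"dy":0.5,"dz":-3.2,"twist":0}
  ]
}}

```text
t: 10.9
tool_pos: [0.4794, 0.3556, 0.1562]
tool_rot: [3.118, -0.372, 0.01]
contact_force: [0.1, 0.2, -0.8]
opening: 0.0137
```

```bash
python3 - <<'E'
from h import *
d=grab('scene','scene9');t=grab('top','top9');o=ctrl.get_obs();print(o['tool_pos'],o['tool_rot'],o['opening'])
cv2.imwrite('pics/z9.png',cv2.resize(d['frame'][230:420,220:420,::-1],None,fx=3,fy=3,interpolation=cv2.INTER_CUBIC))
W=cloud(d); h,s,v=cv2.split(cv2.cvtColor(d['frame'],cv2.COLOR_RGB2HSV))
m=np.zeros((480,640),bool); m[220:400,220:430]=1; z=o['tool_pos'][2]+.0155
m&=(np.abs(W[...,2]-z)<.014)&(h>8)&(h<32)&(s>50)&(v>70)&(np.abs(W[...,1]-.36)<.08)
P=W[m]; c=P.mean(0); V=np.linalg.svd(P-c,full_matrices=False)[2][0];V*=np.sign(V[0]); t=(P-c)@V; print(len(P),'yaw',np.arctan2(V[1],V[0]),'pitch',np.arcsin(V[2]),'ends',c+V*t.min(),c+V*t.max(),'top z',np.percentile(P[:,2],95))
E
```

```text
[0.47887135 0.35519672 0.15571402] [ 3.11665403 -0.37185472  0.00722419] 0.014213376518060275
1430 yaw -0.2367706481702418 pitch -0.0015683684082859735 ends [0.34130557 0.39117293 0.1768178 ] [0.58824312 0.33158772 0.17641939] top z 0.1811779124690756
```

View pics/z9.png

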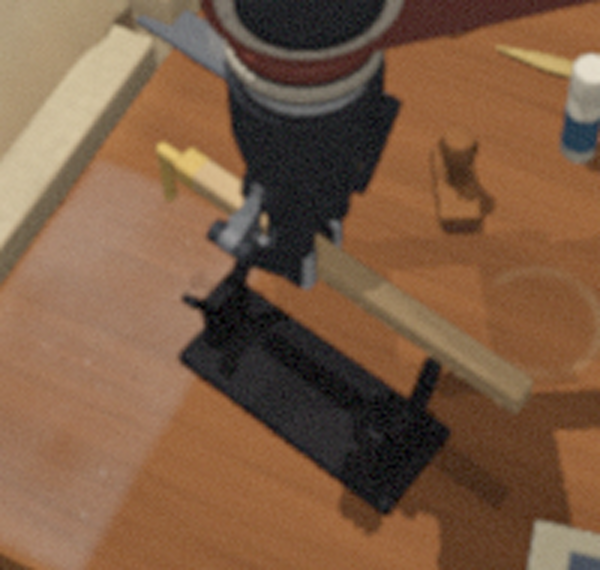

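The pole is level and still aligned at yaw -0.237. Lowering it to the original grasp height with a small correction in x and y.

Emit:
{"fn": "jog_arm", "kwargs": {
  "steps": [
    {"dx":0.06,"dy":-0.02,"dz":-0.5,"twist":0},
    {"dx":0.06,"dy":-0.02,"dz":-1.0,"twist":0},
    {"dx":0.06,"dy":-0.02,"dz":-1.3,"twist":0},
    {"dx":0.06,"dy":-0.02,"dz":-1.5,"twist":0},
    {"dx":0.06,"dy":-0.02,"dz":-1.65,"twist":0}
  ]
}}

```text
t: 11.62
tool_pos: [0.4831, 0.3544, 0.0572]
tool_rot: [3.118, -0.372, 0.009]
contact_force: [-0.7, -0.5, -1.1]
opening: 0.0142
```

Emit:
{"fn": "jog_arm", "kwargs": {
  "steps": [
    {"dx":0,"dy":0,"dz":0,"twist":0}
  ]
}}

```text
t: 11.75
tool_pos: [0.4831, 0.3544, 0.0572]
tool_rot: [3.117, -0.372, 0.009]
contact_force: [-0.1, 0.1, -0.7]
opening: 0.0139
```

Another 4 mm down, then release.

Emit:
{"fn": "jog_arm", "kwargs": {
  "steps": [
    {"dx":0,"dy":0,"dz":-0.03,"twist":0},
    {"dx":0,"dy":0,"dz":-0.06,"twist":0},
    {"dx":0,"dy":0,"dz":-0.06,"twist":0}
  ]
}}

```text
t: 12.12
tool_pos: [0.4831, 0.3544, 0.0537]
tool_rot: [3.117, -0.372, 0.009]
contact_force: [-0.6, -0.2, -0.4]
opening: 0.0139
```

Emit:
{"fn": "jog_arm", "kwargs": {
  "steps": [
    {"dx":0,"dy":0,"dz":0,"twist":0},
    {"dx":0,"dy":0,"dz":0,"twist":0},
    {"dx":0,"dy":0,"dz":0,"twist":0},
    {"dx":0,"dy":0,"dz":0,"twist":0},
    {"dx":0,"dy":0,"dz":0,"twist":0}
  ],
  "gripper": 0
}}

```text
t: 12.75
tool_pos: [0.4832, 0.3545, 0.0537]
tool_rot: [3.118, -0.372, 0.009]
contact_force: [0.1, -0.4, 0.3]
opening: 0.0852
```

Emit:
{"fn": "jog_arm", "kwargs": {
  "steps": [
    {"dx":0,"dy":0,"dz":0.2,"twist":0},
    {"dx":0,"dy":0,"dz":0.8,"twist":0},
    {"dx":0,"dy":0,"dz":1.6,"twist":0},
    {"dx":0,"dy":0,"dz":2.4,"twist":0},
    {"dx":0,"dy":0,"dz":3.2,"twist":0}
  ]
}}

```text
t: 13.38
tool_pos: [0.4831, 0.3544, 0.2484]
tool_rot: [3.118, -0.372, 0.011]
contact_force: [-0.0, -0.2, -0.1]
opening: 0.0854
```

Emit:
{"fn": "jog_arm", "kwargs": {
  "steps": [
    {"dx":-0.2,"dy":-0.8,"dz":0.4,"twist":0},
    {"dx":-0.4,"dy":-1.6,"dz":0.4,"twist":0},
    {"dx":-0.6,"dy":-2.4,"dz":0.4,"twist":0},
    {"dx":-0.8,"dy":-3.2,"dz":0.4,"twist":0},
    {"dx":-0.8,"dy":-4.0,"dz":0.4,"twist":0}
  ]
}}

```text
t: 14.0
tool_pos: [0.4344, 0.1132, 0.2736]
tool_rot: [3.119, -0.371, 0.014]
contact_force: [1.6, -0.6, -0.0]
opening: 0.0855
```

```bash
python3 - <<'E'
from h import *; from m2 import poleroi, ray
d=grab('top','top10'); o=ctrl.get_obs(); print(o['t'],o['tool_pos'],np.abs(o['dq']).max(),o['opening'])
m,W=poleroi(d,[(200,375),(228,375),(272,205),(240,205)])
P=ray(d,np.argwhere(m)[:,::-1],.078)[:,:2]*1000
vx,vy,x0,y0=cv2.fitLine(P.astype(np.float32),cv2.DIST_HUBER,0,.01,.01).ravel(); u=np.array([vx,vy])*np.sign(vx); t=(P-[x0,y0])@u
print('yaw',np.arctan(vy/vx),'mid',[x0,y0]+u*(np.percentile(t,.5)+136),'topz',np.nanmedian(W[m][:,2]),len(P))
E
python3 look.py 10
```

```text
14.05 [0.43482574 0.10880231 0.27360841] 0.1507488228386809 0.08562392703928833
yaw -0.23624222 mid [481.06898967 354.1797451 ] topz 0.07774639425981522 1411
14.1 [0.43507088 0.11120982 0.2736149 ] [-0.68966135  0.07874889 -0.26460024] 0.08558990103263082
pane q -0.0004012544023111098 yaw -0.23515189877472195 n 2589
```

View pics/top10.png

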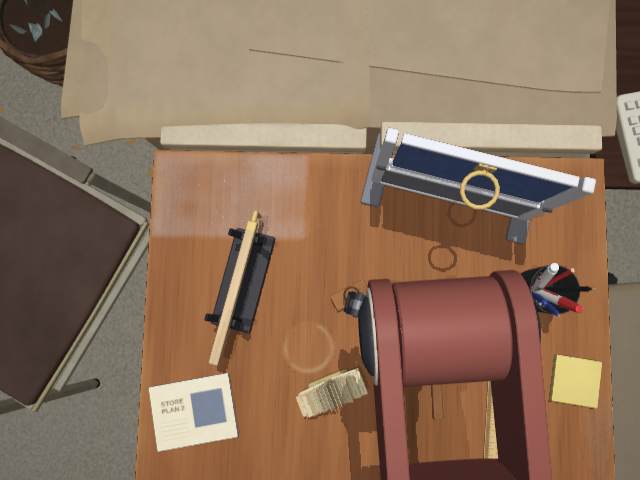

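View pics/scene10.png

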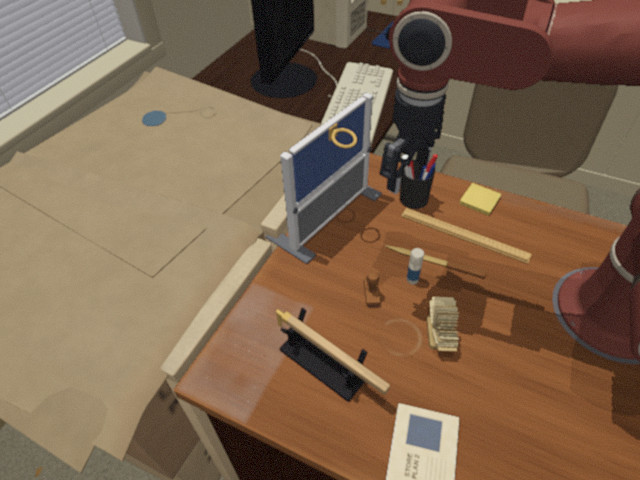

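The pole lies in both saddles: midpoint (0.481, 0.354), top at z 0.078, yaw -0.236. The pane is shut at q about 0 and the gripper is clear of everything. Handing in.

Emit:
{"fn": "jog_arm", "kwargs": {
  "steps": [
    {"dx":0,"dy":0,"dz":0,"twist":0},
    {"dx":0,"dy":0,"dz":0,"twist":0}
  ]
}}

```text
t: 14.35
tool_pos: [0.4352, 0.1118, 0.2742]
tool_rot: [3.117, -0.378, 0.016]
contact_force: [-0.5, 0.1, 0.4]
opening: 0.0851
```

```bash
python3 -c "
from station import ctrl
print(ctrl.finish_job())"
```

```text
the job is handed in; nothing more can be done
None
```

I shut the pane with the hook pole, lifted the hook out, laid the pole back on its rest and handed the job in at about 14.4 s of the 48 s allowed. The interface reports no verdict, so these results rest on my own measurements.

- **Hooking and pulling:** the hook went into the ring from above with the pane still open at 0.476 rad. The pull stopped with the pane at its stop, with about 10 to 14 N on the wrist.
- **Last checks:** the pane measured 0.000 rad. The pole's midpoint was at (0.481, 0.354), within about 1 mm of the rest's measured middle. Its top was at 0.078 m, which is the seated height, and its yaw was −0.236 against about −0.23 for the rest. The gripper was open and well clear, at about zero force.
- **Disagreements:** the hook tip was about 3 mm off its predicted position, and the two cameras put the ring about 2 mm apart. Both were well within the ring's clearance, and no check failed.
- **Refused calls:** two move calls that left out fields were refused and did not move the arm.

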